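# Put the short objective away and shut the lens case

## Task

Take the short microscope objective that stands on the bench (not one of the two longer ones of the same width, which would stick up above the rim) and set it down upright, without dropping it, in the empty socket of the open lens case, so that nothing stands above the rim. Then close the lid of the case fully.

Things in the scene. Friction and masses are not known exactly. Their poses are not given: they have to be found in the camera images.
- objective: The short objective: steel barrel 32 mm in diameter, upright on a black cap (34 mm wide, 10 mm high). The barrel is straight from 10 to 48 mm above its foot, then tapers to a 21 mm wide lens; 56 mm high in all; 0.1 to 0.2 kg. Origin: centre of its underside, z up along its axis. Two objectives of the same width but 88 mm high stand nearby.
- case: Open aluminium lens case, fixed to the bench: 140 (x) x 210 (y) x 75 mm high, walls 5 mm. Origin: centre of its underside; z up, x towards the hinged side, y along the hinge. A foam sheet with two square sockets lines the bottom, its top 13 mm above the origin. The socket at y = -48 mm already holds another lens, 50 mm high and 40 mm wide.
- socket (a point): Floor centre of the empty socket, at (0, 48, 5) mm in the case's frame, axes as the case's, 70 mm below the rim. The socket is a hole 56 x 56 mm and 8 mm deep in the foam. Above the foam the case is open: its inside walls stand 65 mm from this point along +x and -x and 52 mm along +y.
- lid (a joint): Lid angle: 0 shut on the rim, grows as it opens, 1.57 upright, 2.2 the stop, leaning away. A flat plate 140 (hinge to free edge) x 210 x 10 mm, no handle. Hinge axis: along the case's y, through (70, 0, 75.5) mm in its frame, at the lid's underside. Shut, the lid's top is 85.5 mm above the bench. Stiff hinge: the lid stays where it is left; 1 to 3 N at its free edge moves it.

How it is judged:
On the way:
1. the short objective stands upright in the empty socket, down on its floor, let go, with the lid still open (horizontal distance between objective and socket below 0.018 m and z of objective in the frame of socket below 0.004 m and angle between objective's own z axis and vertical below 0.17 rad and contact force between the fingers and objective below 0.1 N and value of joint lid above 1 rad), for 0.2 s.
At the end, for the whole second after the job is handed in: The short objective stands at rest in the socket that was empty (within 18 mm of its centre, down on its floor, upright within 10 degrees) and the lid is shut to within 0.05 rad (horizontal distance between objective and socket below 0.018 m and z of objective in the frame of socket below 0.004 m and angle between objective's own z axis and vertical below 0.17 rad and linear speed of objective below 0.02 m/s and value of joint lid below 0.05 rad); the robot touches nothing.
It fails at once if the objective is dropped into the case: loose over the socket more than 20 mm above its floor (horizontal distance between objective and socket below 0.04 m and z of objective in the frame of socket above 0.02 m and contact force between the fingers and objective below 0.05 N).
It also fails if it takes over 56 s, if anything falls off the work surface, if the arm or the gripper's body presses on something with over 40 N, if the wrist force passes 120 N, or if a joint passes its speed limit or range.

## Robot

A 6-joint arm with a two-finger parallel gripper is mounted at the origin on the work surface. World frame = base frame: x ahead of the robot, y to its left, z up, the work surface at z = 0. Lengths are in m, angles in rad, forces in N, time in s.
With the tool pointing down it reaches from about 0.35 to 0.8 m from the base axis. Payload 7.3 kg.
Tool frame: the origin (TCP) lies between the finger pads; the fingertips stand 11 mm ahead of it and the grasp point (between the pads) lies 8 mm behind it; z points along the fingers, y is the line along which they close (so a half turn about z gives the same grasp; the last joint's range is limited). The gripper opens to 85 mm and grips with 20 to 120 N. Pads are 22 mm wide; open, the fingers measure 114 mm over their backs; the gripper's body (76 mm by 85 mm) begins 54 mm behind the grasp point. The pads swing forward as they close: fully open they stand 13 mm farther back than shut.
Start: joints at [-1.361, 0.342, 1.524, -0, 1.275, -0.146], TCP at [0.183, -0.492, 0.242] pointing down, gripper open.
Joint ranges: [-2.53, 2.53], [-0.77, 2.02], [0.04, 2.7], [-1, 4.14], [0.28, 2.66], [-3.11, 3.11]. Speed limits (rad/s): [2.57, 2.57, 3.14, 3.14, 3.14, 3.14].

## Interface

Orientations are given as a unit quaternion [x, y, z, w].
In Python, from workcell import robot gives the robot as it stands. The module is installed in compiled form; this text tells all that it offers.
- The arm moves only by the tool play_rows, never from a script. Its arguments are lists of equal length, an entry for each row: "delta_rot": the turn, a rotation vector about the tool's x, y, z in rad, a list of three; "linear": the shift along the tool's x, y, z in cm, a list of three; "jaw": the finger opening in cm, from 0 to 8.54. In form: {"delta_rot": [[ax, ay, az], ...], "linear": [[tx, ty, tz], ...], "jaw": [jaw, ...]}. A call has 1 to 8 rows; each row shifts and turns the commanded pose from where the row before left it, along the tool's axes as they then stand; what a row does not reach is not made up. A row lasts 1/8 s, in which the tool goes at most 62.5 mm and 10.7 degrees, less where a joint would pass 70% of its speed; a pose out of reach is approached as far as the arm can. A call with a gripper value outside its range is refused whole. The fingers move at their own pace and stop on an object; "force" is the grip in N (left out, the last holds). Time passes only in rows, so rows that do not move let the fingers close. It gives the time, the measured TCP pose, the force, the opening and the grip force at its end, in the units of the state.
- robot.get_state(): the state, without advancing time (a new reading comes with each control period).
- robot.grab_frame(name): name is "scene" or "top" or "wrist"; returns (picture, depth): 384x512x3 uint8, blue, green, red; 384x512 float32, m along the optical axis (not along the pixel's ray), 0 where there is no reading.
- robot.camera_model(name): a dict with "fov_y" (degrees; the focal length in pixels is half the picture's height over the tangent of half this angle, whatever the lens; pixels are square), "cx", "cy" (the principal point, pixels), "extrinsics" (4x4, takes a point from camera to world coordinates). Camera axes: x right, y down, z forward; pixel columns grow to the right and rows downward; lengths in m; the calibration is good to about 2 mm. A picture is of the moment at which its call begins: read the wrist's pose just before it. camera_model takes no time and is no camera call; for the wrist camera it gives the pose at the moment of the call.
- robot.job_done(): hands the job in; it is judged then, once.
The state is a dict: "time_s": time; "joints": joint angles; "qd": joint speeds; "effort": joint torques, N m; "tool_pos": TCP position; "eef_rot": TCP orientation; "contact_force": force on the tool from outside, world axes, zero at the start; "torque": the same for the moment, N m; "width": finger opening in m; "grasp_force": force on a finger pad.
Only numpy, scipy, OpenCV 4.12 (cv2) and the standard library are available. Lean on these libraries where they do the work, as an engineer would, in place of code of your own. Each camera call takes 0.05 s, during which the arm holds its last target. There are 200 camera calls.

## Working session

There is one attempt and no reset: what is moved stays moved. The work goes in short steps, Python scripts to look and compute and a tool call to move; the robot and the scene stay as the last step left them, time stands still between calls to the robot, and variables do not carry over. Pictures are saved under pics/ and viewed, at most 10 in all, crops included, and the job is handed in when it is done.

Besides the shell and the picture viewer there is one more tool, called after "Emit:" as name(argument=value, ...) on one line, values as JSON. play_rows: Moves the arm, as the interface text tells. Its arguments: {"type":"object","properties":{"delta_rot":{"type":"array"},"linear":{"type":"array"},"jaw":{"type":"array"},"force":{"type":"number"}},"required":["delta_rot","linear","jaw"]}

```bash
mkdir -p pics; cat > h.py <<'E'
import numpy as np,cv2
from workcell import robot
def grab(n,tag):
    M=robot.camera_model(n);im,d=robot.grab_frame(n)
    cv2.imwrite(f'pics/{tag}.png',im);np.savez(f'{tag}.npz',im=im,d=d,E=M['extrinsics'],fov=M['fov_y'],c=[M['cx'],M['cy']])
    return im
def cloud(tag):
    z=np.load(f'{tag}.npz');d=z['d'];f=d.shape[0]/2/np.tan(np.radians(z['fov'])/2)
    v,u=np.mgrid[:d.shape[0],:d.shape[1]]
    P=np.stack([(u-z['c'][0])*d/f,(v-z['c'][1])*d/f,d,np.ones_like(d)],-1)@np.array(z['E']).T
    P=P[...,:3];P[d<=0]=np.nan
    return P
E
python3 - <<'E'
from h import *
a=grab('scene','s0');b=grab('top','t0')
cv2.imwrite('pics/both.png',cv2.resize(np.vstack([a,b]),(400,600)))
print(robot.get_state())
P=cloud('t0');print(np.array(robot.camera_model('top')['extrinsics']).round(3))
E
```

```text
{'time_s': 0.1, 'joints': array([-1.36101302e+00,  3.42644759e-01,  1.52493581e+00, -8.18103980e-06,
        1.27542041e+00, -1.46026212e-01]), 'qd': array([-0.00120765,  0.00034605, -0.0023921 , -0.00046657,  0.00013814,
        0.00013239]), 'effort': array([ 1.76178481e-03, -4.34448266e+01, -2.46490949e+01, -1.33709350e-04,
        4.64138371e-03, -7.47802513e-07]), 'tool_pos': array([ 0.18281433, -0.49176321,  0.24169476]), 'eef_rot': array([ 9.84216188e-01,  1.76968922e-01, -2.63542785e-05, -7.03675657e-04]), 'contact_force': array([0.31195706, 0.26709515, 0.84378587]), 'torque': array([ 0.01510114, -0.06734927, -0.05360424]), 'grasp_force': 0.0, 'width': 0.08537174004808647}
[[-0.007 -0.988  0.157  0.444]
 [-0.999  0.002 -0.033 -0.044]
 [ 0.032 -0.157 -0.987  0.762]
 [ 0.     0.     0.     1.   ]]
```

View pics/t0.png

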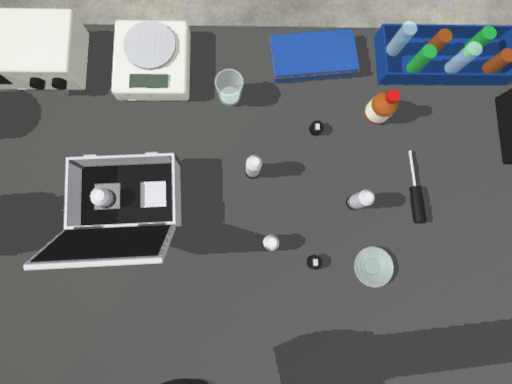

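View pics/s0.png

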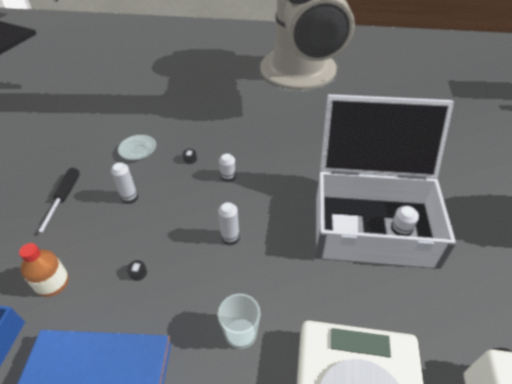

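The top view shows the case at upper left (62–180, 155–265), with its hinge toward the robot. The filled socket is at about (103,197) and the empty one at about (153,195). The short objective is at about (271,243), and the long ones are at (253,166) and (360,200). The scene view agrees.

```bash
python3 - <<'E'
from h import *
P=cloud('t0')
def roi(u0,u1,v0,v1): return P[v0:v1,u0:u1].reshape(-1,3)
Q=roi(255,290,225,262);print('table z',np.nanmedian(P[280:300,200:240,2]))
for lo,hi in((.012,.04),(.04,.05),(.05,.07)):
    q=Q[(Q[:,2]>lo)&(Q[:,2]<hi)];print(len(q),q.min(0).round(4),q.max(0).round(4),q.mean(0).round(4)) if len(q) else 0
C=roi(20,190,145,275)
q=C[(C[:,2]>.070)&(C[:,2]<.081)];
r=cv2.minAreaRect((q[:,:2]*1000).astype(np.float32));print('rim',len(q),r,cv2.boxPoints(r).round(1).tolist())
for n,(u,v) in dict(sock=(153,195),sockedge=(143,183),se2=(165,205),foam=(125,170),rimTL=(68,158),rimTR=(176,157),rimBR=(176,222),lidtop=(95,263),lidR=(158,260),lidL=(30,265),hingeR=(174,228)).items(): print(n,P[v,u].round(3))
L=C[(C[:,2]>.09)];print('lid',L.min(0).round(3),L.max(0).round(3))
c=L.mean(0);w,V=np.linalg.eigh(np.cov((L-c).T));print(c.round(3),V[:,0].round(3))
# light socket floor blob
im=np.load('t0.npz')['im'];m=np.zeros(im.shape[:2],bool);m[175:215,132:172]=True;m&=(im.min(2)>170)&(P[...,2]<.03)
s=P[m];r=cv2.minAreaRect((s[:,:2]*1000).astype(np.float32));print('socket',len(s),r,np.median(s[:,2]))
a=cv2.resize(im[140:280,15:195],None,fx=4,fy=4);cv2.imwrite('pics/c.png',a)
E
```

```text
table z 0.00026582206227421246
18 [ 0.4339 -0.1082  0.0125] [ 0.4626 -0.0979  0.0396] [ 0.4468 -0.1008  0.0255]
34 [ 0.4342 -0.1298  0.0434] [ 0.4637 -0.0982  0.0498] [ 0.4483 -0.1129  0.0485]
168 [ 0.4342 -0.1275  0.05  ] [ 0.4637 -0.0996  0.0603] [ 0.4487 -0.1135  0.0549]
rim 1208 ((548.54345703125, 179.88743591308594), (153.3903045654297, 211.874267578125), 1.8567237854003906) [[468.5, 283.29998779296875], [475.29998779296875, 71.5], [628.5999755859375, 76.5], [621.7999877929688, 288.29998779296875]]
sock [0.551 0.132 0.008]
sockedge [0.577 0.155 0.005]
se2 [0.53  0.107 0.003]
foam [0.604 0.191 0.014]
rimTL [0.614 0.283 0.076]
rimTR [0.62  0.076 0.063]
rimBR [0.489 0.072 0.065]
lidtop [0.418 0.172 0.199]
lidR [0.422 0.076 0.2  ]
lidL [0.417 0.267 0.203]
hingeR [0.477 0.072 0.088]
lid [0.409 0.069 0.09 ] [0.48  0.281 0.204]
[0.441 0.173 0.161] [0.889 0.036 0.457]
socket 564 ((553.4486694335938, 130.1439208984375), (54.79099655151367, 47.22819137573242), 1.9099647998809814) 0.005286144734091669
```

View pics/c.png

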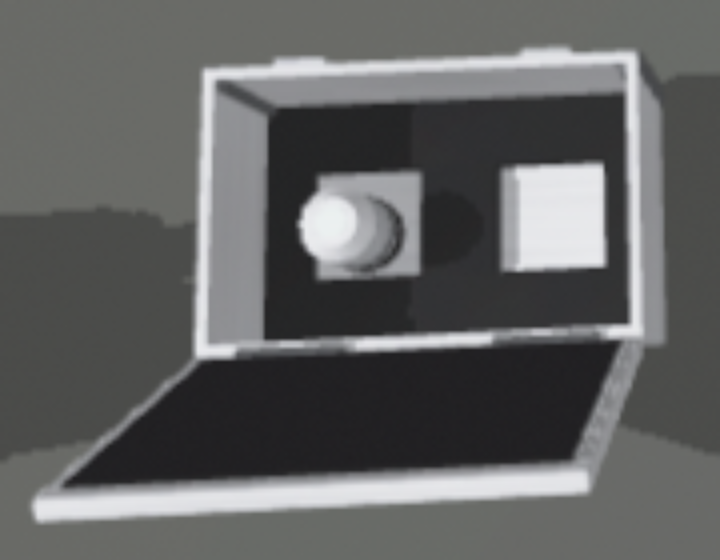

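Emit:
play_rows(delta_rot=[[0, 0, -0.156], [0, 0, -0.156], [0, 0, -0.156], [0, 0, -0.156], [0, 0, -0.156], [0, 0, -0.156], [0, 0, -0.156], [0, 0, -0.156]], linear=[[0, 0, 0], [0, 0, 0], [0, 0, 0], [0, 0, 0], [0, 0, 0], [0, 0, 0], [0, 0, 0], [0, 0, 0]], jaw=[8.5, 8.5, 8.5, 8.5, 8.5, 8.5, 8.5, 8.5], force=30)

```text
time_s: 1.1
tool_pos: [0.1828, -0.4919, 0.2419]
eef_rot: [0.693, 0.72, 0.0, -0.0]
contact_force: [0.1, -0.7, 0.4]
width: 0.0854
grasp_force: 0.0
```

Emit:
play_rows(delta_rot=[[0, 0, 0], [0, 0, 0], [0, 0, 0], [0, 0, 0], [0, 0, 0], [0, 0, 0], [0, 0, 0], [0, 0, 0]], linear=[[4.6, 3.5, 0], [4.6, 3.5, 0], [4.6, 3.5, 0], [4.6, 3.5, 0], [4.6, 3.5, 0], [4.6, 3.5, 0], [4.6, 3.5, 0], [4.6, 3.5, 0]], jaw=[8.5, 8.5, 8.5, 8.5, 8.5, 8.5, 8.5, 8.5])

```text
time_s: 2.1
tool_pos: [0.4513, -0.1133, 0.2422]
eef_rot: [0.695, 0.719, -0.0, 0.0]
contact_force: [0.5, -0.8, -0.6]
width: 0.085
grasp_force: 0.0
```

```bash
python3 - <<'E'
from h import *
s=robot.get_state();print(s['tool_pos'],s['joints'].round(3))
grab('wrist','w1');P=cloud('w1').reshape(-1,3)
for lo,hi in((.03,.047),(.047,.07)):
    q=P[(P[:,2]>lo)&(P[:,2]<hi)&(np.hypot(P[:,0]-.449,P[:,1]+.1135)<.05)]
    if len(q):print(len(q),q.min(0).round(4),q.max(0).round(4),q.mean(0).round(4))
E
```

```text
[ 0.45134709 -0.11334588  0.24215713] [-0.411  0.233  1.679 -0.     1.23  -0.444]
53 [ 0.4353 -0.1107  0.0303] [ 0.4647 -0.0992  0.0468] [ 0.4496 -0.1022  0.0392]
525 [ 0.4357 -0.1305  0.047 ] [ 0.466  -0.0995  0.0586] [ 0.4505 -0.1139  0.0539]
```

View pics/w1.png

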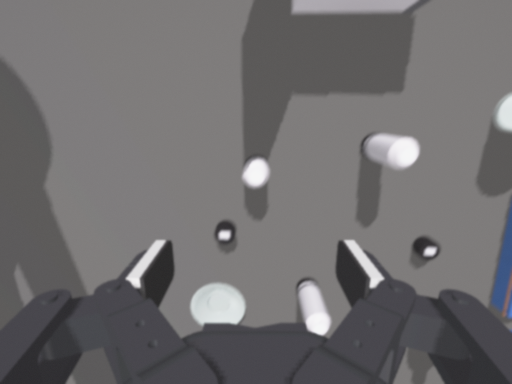

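The wrist image shows the short objective at (256,172), centred between the fingers, with nothing near it. The cloud puts it at (0.450, -0.114). I'll descend now.

Emit:
play_rows(delta_rot=[[0, 0, 0], [0, 0, 0], [0, 0, 0], [0, 0, 0], [0, 0, 0], [0, 0, 0], [0, 0, 0], [0, 0, 0]], linear=[[0, -0.1, 3.5], [0, 0, 3.5], [0, 0, 3.5], [0, 0, 3.5], [0, 0, 3], [0, 0, 2.2], [0, 0, 1.5], [0, 0, 0.5]], jaw=[8.5, 8.5, 8.5, 8.5, 8.5, 8.5, 8.5, 8.5])

```text
time_s: 3.15
tool_pos: [0.449, -0.1149, 0.0293]
eef_rot: [0.695, 0.719, -0.0, -0.001]
contact_force: [-0.0, 0.6, 0.2]
width: 0.0853
grasp_force: 0.0
```

Emit:
play_rows(delta_rot=[[0, 0, 0], [0, 0, 0], [0, 0, 0], [0, 0, 0], [0, 0, 0], [0, 0, 0], [0, 0, 0], [0, 0, 0]], linear=[[0, 0, 0], [0, 0, 0], [0, 0, 0], [0, 0, 0], [0, 0, 0], [0, 0, 0], [0, 0, 0], [0, 0, 0]], jaw=[6, 4, 3, 2.5, 2.5, 2.5, 2.5, 2.5], force=30)

```text
time_s: 4.15
tool_pos: [0.4501, -0.1153, 0.031]
eef_rot: [0.695, 0.719, 0.0, 0.001]
contact_force: [-0.1, -0.0, 6.1]
width: 0.0312
grasp_force: 29.5
```

Emit:
play_rows(delta_rot=[[0, 0, 0], [0, 0, 0], [0, 0, 0], [0, 0, 0], [0, 0, 0], [0, 0, 0], [0, 0, 0], [0, 0, 0]], linear=[[0, 0, -1], [0, 0, -3], [0, 0, -4], [0, 0, -4], [0, 0, -4], [0, 0, -4], [0, 0, -4], [0, 0, -2]], jaw=[2.5, 2.5, 2.5, 2.5, 2.5, 2.5, 2.5, 2.5])

```text
time_s: 5.15
tool_pos: [0.4497, -0.1151, 0.2929]
eef_rot: [0.695, 0.719, 0.001, 0.001]
contact_force: [0.5, 0.6, -1.5]
width: 0.0311
grasp_force: 30.3
```

```bash
python3 - <<'E'
from h import *
s=robot.get_state();p=s['tool_pos'];print(p,s['width'],s['grasp_force'],s['contact_force'])
from scipy.spatial.transform import Rotation as R
Rm=R.from_quat(s['eef_rot'])
print(Rm.inv().apply(np.array([.553,.132,p[2]])-p)*100)
E
```

```text
[ 0.44968483 -0.1151373   0.29289462] 0.03112804043572817 30.286418240284547 [ 0.45602096  0.5505408  -1.5221396 ]
[ 2.43590761e+01  1.11419971e+01 -3.99411575e-03]
```

Emit:
play_rows(delta_rot=[[0, 0, 0], [0, 0, 0], [0, 0, 0], [0, 0, 0], [0, 0, 0], [0, 0, 0], [0, 0, 0], [0, 0, 0]], linear=[[2, 1.8, 0], [3.6, 1.8, 0], [4, 1.8, 0], [4, 1.8, 0], [4, 1.8, 0], [3.6, 1.2, 0], [2, 0.6, 0], [1.2, 0.3, 0]], jaw=[2.5, 2.5, 2.5, 2.5, 2.5, 2.5, 2.5, 2.5])

```text
time_s: 6.15
tool_pos: [0.5523, 0.133, 0.2902]
eef_rot: [0.695, 0.719, -0.0, -0.0]
contact_force: [-0.1, -0.9, -2.5]
width: 0.031
grasp_force: 30.3
```

```bash
python3 - <<'E'
from h import *
s=robot.get_state();print(s['tool_pos'],s['contact_force'])
grab('wrist','w2');a=grab('top','t2');b=grab('scene','s2')
im=np.load('w2.npz')['im']
cv2.imwrite('pics/m2.png',np.hstack([cv2.resize(im,(400,300)),cv2.resize(b[30:330,150:512],(400,300))]))
P=cloud('w2')[...,:];im=im.astype(int)
m=(P[...,2]<.011)&(abs(P[...,0]-.553)<.045)&(abs(P[...,1]-.132)<.045)&(P[...,2]>-.01)
if m.sum():
    q=P[m];print(m.sum(),q.min(0),q.max(0),cv2.minAreaRect((q[:,:2]*1000).astype(np.float32)))
# rim in wrist cam
C=P.reshape(-1,3);q=C[(abs(C[:,2]-.075)<.004)&(C[:,0]>.45)&(C[:,0]<.66)&(C[:,1]>.04)&(C[:,1]<.3)];print(len(q),q.min(0),q.max(0))
# held object's foot height
z=np.load('w2.npz')
E
```

```text
[0.55229086 0.13296231 0.29021043] [-0.08785169 -0.93108979 -2.51705468]
1378 [0.51772285 0.09893825 0.00237211] [0.59550939 0.17582642 0.01099831] ((555.274169921875, 134.7530517578125), (67.85679626464844, 83.18816375732422), 14.677605628967285)
2875 [0.47564574 0.07124929 0.07101384] [0.62929932 0.28661939 0.07899722]
```

View pics/m2.png

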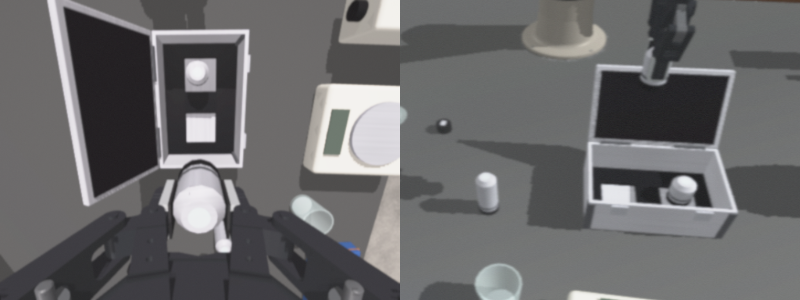

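The left half shows the objective held upright in the pads, with the socket floor at about (201,127). The right half shows the arm above the case and clear of the lid. I'll take one more socket measurement.

```bash
python3 - <<'E'
from h import *
im=np.load('w2.npz')['im'];P=cloud('w2')
m=np.zeros(im.shape[:2],np.uint8);m[135:190,225:290]=im[135:190,225:290].min(2)>150
n,l,st,c=cv2.connectedComponentsWithStats(m);k=1+st[1:,4].argmax();print(st[k])
q=P[l==k];q=q[np.isfinite(q).all(1)];print(np.median(q[:,2]),cv2.minAreaRect((q[:,:2]*1000).astype(np.float32)))
C=P.reshape(-1,3);
for y in(.12,.16,.2):
    q=C[(abs(C[:,2]-.075)<.003)&(abs(C[:,1]-y)<.012)&(C[:,0]>.45)&(C[:,0]<.66)];print(y,np.percentile(q[q[:,0]>.55,0],[5,50,95]) if (q[:,0]>.55).any() else 0,np.percentile(q[q[:,0]<.53,0],[5,50,95]))
E
```

```text
[ 238  146   38   36 1327]
0.005125942861262833 ((554.8125, 129.77395629882812), (56.06306838989258, 54.16486740112305), 2.4353322982788086)
0.12 [0.62022136 0.62372919 0.62835005] [0.48615782 0.4884234  0.48995509]
0.16 [0.61829725 0.62063205 0.62319287] [0.48200364 0.48537639 0.48854046]
0.2 [0.61641833 0.61880836 0.62124229] [0.48041711 0.48380444 0.48684497]
```

Emit:
play_rows(delta_rot=[[0, 0, 0], [0, 0, 0], [0, 0, 0], [0, 0, 0], [0, 0, 0], [0, 0, 0], [0, 0, 0], [0, 0, 0]], linear=[[-0.3, 0.2, 1], [0, 0, 2], [0, 0, 2.5], [0, 0, 2.5], [0, 0, 2.5], [0, 0, 2.5], [0, 0, 2.5], [0, 0, 1.5]], jaw=[2.5, 2.5, 2.5, 2.5, 2.5, 2.5, 2.5, 2.5])

```text
time_s: 7.3
tool_pos: [0.5539, 0.1283, 0.1186]
eef_rot: [0.696, 0.718, -0.001, -0.001]
contact_force: [-0.1, 0.4, -1.5]
width: 0.0311
grasp_force: 30.2
```

```bash
python3 - <<'E'
from h import *
s=robot.get_state();print(s['tool_pos'],s['contact_force'],s['width'],s['joints'])
b=grab('scene','s3');cv2.imwrite('pics/s3c.png',cv2.resize(b[0:290,250:500],(600,600)))
E
```

```text
[0.55391364 0.12829123 0.11863033] [-0.06787951  0.37367535 -1.50464905] 0.031089648146423905 [ 9.29741000e-02  5.44472204e-01  1.56541221e+00 -3.39769778e-04
  1.03387676e+00  6.14306101e-02]
```

View pics/s3c.png

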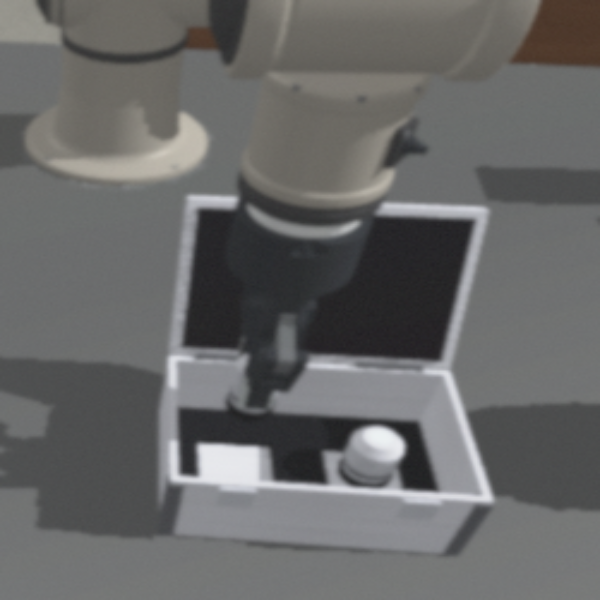

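The objective hangs above the empty socket. The forearm is well above the lid, which hasn't moved.

Emit:
play_rows(delta_rot=[[0, 0, 0], [0, 0, 0], [0, 0, 0], [0, 0, 0], [0, 0, 0], [0, 0, 0], [0, 0, 0], [0, 0, 0]], linear=[[0.2, 0, 1.5], [0, 0, 1.5], [0, 0, 1.5], [0, 0, 1.2], [0, 0, 1], [0, 0, 0.6], [0, 0, 0.3], [0, 0, 0]], jaw=[2.5, 2.5, 2.5, 2.5, 2.5, 2.5, 2.5, 2.5])

```text
time_s: 8.35
tool_pos: [0.5546, 0.1315, 0.0443]
eef_rot: [0.695, 0.719, 0.0, 0.0]
contact_force: [-0.1, -0.4, -2.4]
width: 0.031
grasp_force: 30.2
```

Emit:
play_rows(delta_rot=[[0, 0, 0], [0, 0, 0], [0, 0, 0], [0, 0, 0]], linear=[[0, 0, 0.3], [0, 0, 0.3], [0, 0, 0.2], [0, 0, 0]], jaw=[2.5, 2.5, 2.5, 2.5])

```text
time_s: 8.85
tool_pos: [0.5545, 0.1315, 0.0362]
eef_rot: [0.695, 0.719, -0.0, 0.0]
contact_force: [0.4, -0.1, -2.0]
width: 0.031
grasp_force: 30.2
```

Emit:
play_rows(delta_rot=[[0, 0, 0], [0, 0, 0], [0, 0, 0]], linear=[[0, 0, 0.1], [0, 0, 0.1], [0, 0, 0]], jaw=[2.5, 2.5, 2.5])

```text
time_s: 9.22
tool_pos: [0.5546, 0.1315, 0.036]
eef_rot: [0.695, 0.719, 0.0, 0.0]
contact_force: [-4.4, -1.2, 12.6]
width: 0.0312
grasp_force: 31.7
```

Contact at 12.6 N, so it is seated. I'll open gently to 5 cm, then retract.

Emit:
play_rows(delta_rot=[[0, 0, 0], [0, 0, 0], [0, 0, 0], [0, 0, 0], [0, 0, 0], [0, 0, 0], [0, 0, 0], [0, 0, 0]], linear=[[0, 0, -0.1], [0, 0, 0], [0, 0, 0], [0, 0, 0], [0, 0, 0], [0, 0, 0], [0, 0, 0], [0, 0, 0]], jaw=[2.5, 3.5, 4.5, 5.5, 6, 6, 6, 6])

```text
time_s: 10.22
tool_pos: [0.5545, 0.1314, 0.0353]
eef_rot: [0.695, 0.719, -0.0, 0.0]
contact_force: [0.7, -0.2, 0.3]
width: 0.06
grasp_force: 0.0
```

Emit:
play_rows(delta_rot=[[0, 0, 0], [0, 0, 0], [0, 0, 0], [0, 0, 0], [0, 0, 0], [0, 0, 0], [0, 0, 0], [0, 0, 0]], linear=[[0, 0, -1], [0, 0, -2.5], [0, 0, -3.5], [0, 0, -4], [0, 0, -4], [0, 0, -4], [0, 0, -4], [0, 0, -3]], jaw=[6, 6, 6, 6, 6, 6, 6, 6])

```text
time_s: 11.22
tool_pos: [0.5545, 0.1315, 0.2981]
eef_rot: [0.695, 0.719, 0.001, 0.001]
contact_force: [-0.7, 0.5, 0.4]
width: 0.06
grasp_force: 0.0
```

```bash
python3 - <<'E'
from h import *
s=robot.get_state();print(s['tool_pos'],s['contact_force'],s['width'])
a=grab('wrist','w4');b=grab('scene','s4')
cv2.imwrite('pics/m4.png',np.hstack([cv2.resize(a,(400,300)),cv2.resize(b[30:330,150:512],(400,300))]))
P=cloud('w4').reshape(-1,3)
q=P[(P[:,2]>.045)&(P[:,2]<.068)&(np.hypot(P[:,0]-.5545,P[:,1]-.13)<.035)];print(len(q),q.min(0).round(4),q.max(0).round(4))
P=cloud('t2').reshape(-1,3)
E
```

```text
[0.55452056 0.1315303  0.29814545] [-0.67833297  0.54479941  0.43324103] 0.05999579828612723
422 [0.5388 0.1168 0.0453] [0.5693 0.1476 0.0636]
```

View pics/m4.png

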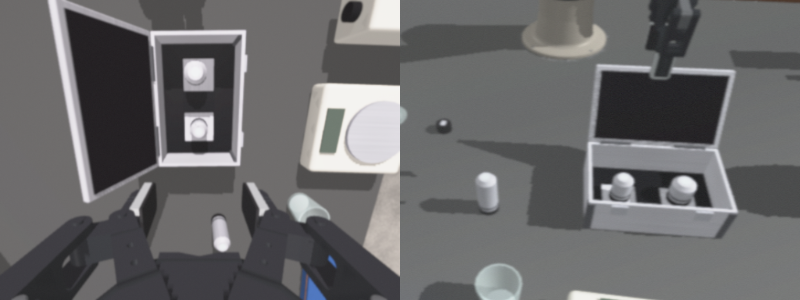

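The objective stands upright in its socket, centred at about (0.554, 0.132). Its top is at about 0.062, below the rim. Next I close the fingers and go behind the lid.

Emit:
play_rows(delta_rot=[[0, 0, 0], [0, 0, 0], [0, 0, 0], [0, 0, 0], [0, 0, 0], [0, 0, 0], [0, 0, 0]], linear=[[0.5, -1.8, 0], [0.9, -3.5, 0], [0.9, -3.5, 0], [0.9, -3.5, 0], [0.9, -3.5, 0], [0.9, -3.5, 0], [0, 0, 0]], jaw=[3, 0, 0, 0, 0, 0, 0])

```text
time_s: 12.2
tool_pos: [0.3578, 0.1753, 0.2952]
eef_rot: [0.695, 0.719, -0.0, -0.0]
contact_force: [0.3, -0.1, 0.6]
width: -0.0001
grasp_force: 0.0
```

Emit:
play_rows(delta_rot=[[0, 0, 0], [0, 0, 0], [0, 0, 0], [0, 0, 0], [0, 0, 0], [0, 0, 0]], linear=[[0, 0, 1.5], [0, 0, 2.5], [0, 0, 2.5], [0, 0, 2.5], [0, 0, 2.2], [0, 0, 0]], jaw=[0, 0, 0, 0, 0, 0])

```text
time_s: 12.95
tool_pos: [0.3595, 0.1746, 0.1819]
eef_rot: [0.695, 0.719, -0.002, -0.001]
contact_force: [0.3, -0.2, -0.5]
width: -0.0001
grasp_force: 0.0
```

Emit:
play_rows(delta_rot=[[0, 0, 0], [0, 0, 0], [0, 0, 0], [0, 0, 0], [0, 0, 0], [0, 0, 0], [0, 0, 0], [0, 0, 0]], linear=[[0, 1.5, 0], [0, 1.5, 0], [0, 1.5, 0], [0, 1.5, 0], [0, 1.5, 0], [0, 1.5, 0], [0, 1.5, 0], [0, 1.5, 0]], jaw=[0, 0, 0, 0, 0, 0, 0, 0])

```text
time_s: 13.95
tool_pos: [0.4823, 0.1793, 0.1851]
eef_rot: [0.695, 0.719, 0.002, 0.001]
contact_force: [-1.8, 0.5, 2.5]
width: -0.0001
grasp_force: 1.1
```

Emit:
play_rows(delta_rot=[[0, 0, 0], [0, 0, 0], [0, 0, 0], [0, 0, 0], [0, 0, 0], [0, 0, 0], [0, 0, 0]], linear=[[0, 1.2, 0], [0, 1.2, 0], [0, 1.2, 0.3], [0, 1.2, 0.5], [0, 1, 1], [0, 0.9, 0.9], [0, 0.8, 0.8]], jaw=[0, 0, 0, 0, 0, 0, 0])

```text
time_s: 14.82
tool_pos: [0.5553, 0.1815, 0.1475]
eef_rot: [0.695, 0.719, -0.0, -0.0]
contact_force: [-1.1, 0.9, 0.6]
width: -0.0002
grasp_force: 0.6
```

Emit:
play_rows(delta_rot=[[0, 0, 0], [0, 0, 0], [0, 0, 0], [0, 0, 0], [0, 0, 0], [0, 0, 0]], linear=[[0, 0.7, 1], [0, 0.6, 1], [0, 0.5, 1], [0, 0.4, 0.8], [0, 0.3, 0.6], [0, 0, 0]], jaw=[0, 0, 0, 0, 0, 0])

```text
time_s: 15.58
tool_pos: [0.58, 0.1823, 0.1038]
eef_rot: [0.695, 0.719, -0.0, -0.0]
contact_force: [0.0, -0.1, -1.0]
width: -0.0004
grasp_force: 0.0
```

Emit:
play_rows(delta_rot=[[0, 0, 0], [0, 0, 0], [0, 0, 0], [0, 0, 0]], linear=[[0, 0.2, 0.3], [0, 0, 0.3], [0, 0, 0.2], [0, 0, 0]], jaw=[0, 0, 0, 0])

```text
time_s: 16.08
tool_pos: [0.5821, 0.1824, 0.0966]
eef_rot: [0.695, 0.719, 0.0, 0.0]
contact_force: [0.1, 1.3, 2.3]
width: 0.0002
grasp_force: 1.1
```

Emit:
play_rows(delta_rot=[[0, 0, 0], [0, 0, 0], [0, 0, 0]], linear=[[0, 0, 0.1], [0, 0, 0.1], [0, 0, 0]], jaw=[0, 0, 0])

```text
time_s: 16.45
tool_pos: [0.5821, 0.1824, 0.0964]
eef_rot: [0.695, 0.719, 0.001, 0.001]
contact_force: [-4.5, -1.5, 14.6]
width: -0.0
grasp_force: 7.2
```

Firm contact at the shut height, at 14.6 N. I'll retract and verify.

Emit:
play_rows(delta_rot=[[0, 0, 0], [0, 0, 0], [0, 0, 0], [0, 0, 0], [0, 0, 0], [0, 0, 0], [0, 0, 0], [0, 0, 0]], linear=[[0, 0, -1], [0, 0, -3], [0, 0, -4], [0, 0, -4], [0, 0, -4], [0, 0, -2], [0, 0, 0], [0, 0, 0]], jaw=[0, 0, 0, 0, 0, 0, 0, 0])

```text
time_s: 17.45
tool_pos: [0.5813, 0.1823, 0.2728]
eef_rot: [0.695, 0.719, -0.001, -0.001]
contact_force: [0.0, -0.3, -0.5]
width: 0.0002
grasp_force: 0.0
```

```bash
python3 - <<'E'
from h import *
a=grab('wrist','w5');grab('scene','s5')
for t in('w5','s5'):
    P=cloud(t).reshape(-1,3);q=P[(P[:,2]>.07)&(P[:,2]<.12)&(P[:,0]>.49)&(P[:,0]<.615)&(P[:,1]>.08)&(P[:,1]<.275)]
    A=np.c_[q[:,:2],np.ones(len(q))];c=np.linalg.lstsq(A,q[:,2],rcond=None)[0]
    print(len(q),c,np.median(q[q[:,0]>.6,2]),np.median(q[q[:,0]<.51,2]))
E
```

```text
16186 [-0.00023629 -0.00027641  0.08585641] 0.0856755772565268 0.08567936408549698
6400 [0.0006446  0.00053942 0.08561177] 0.08611233386290901 0.0859981694717748
```

View pics/s5.png

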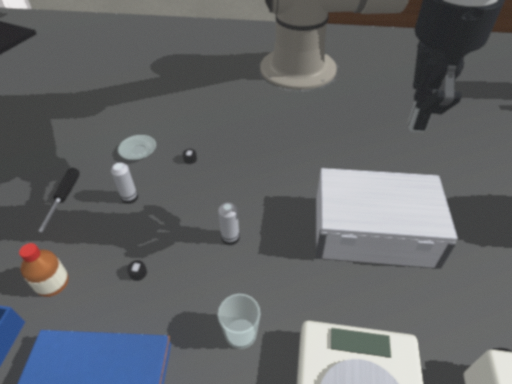

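The lid is flat and shut, with its top at 85.7 mm, and the arm is clear of the case.

```bash
python3 -c "
from workcell import robot;print(robot.job_done())"
```

```text
the job is handed in; nothing more can be done
None
```

The short objective stands upright in the socket that was empty, the lid measured flat and fully shut, and I handed the job in at about 17.6 s of the 56 s allowed; no verdict was returned.

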